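# Snap the dust cap into the coupling

## Task

Close the mouth of the big steel coupling standing in the wooden block with its loose plastic dust cap: pinch the cap's two sprung ears together, lower it nose first into the mouth and press it fully home against the sprung valve, then let the ears spread so that the catches snap out under the rim and hold it, upright and let go. Press firmly enough to seat it but never hard (stay well under 30 N), and leave the other things on the counter where they are.

Things in the scene. Friction and masses are not known exactly. Their poses are not given: they have to be found in the camera images.
- cap: White plastic snap-in dust cap, about 60 g, standing upright on its nose. Origin: centre of the nose's underside; z up, y along the line joining the two ears. Nose 48 mm diameter, 19 mm long, its lowest 4.5 mm tapered to 40 mm. Flange 63 mm diameter, 19 to 23.5 mm above the origin. Two flat ears stand on it, 24 to 52 mm above the origin, each 18 mm wide (x).
- cap_flange (a point): Centre of the flange's upper face, between the ears. Over their outer faces the ears measure 44 mm along y when free, 34 mm fully pinched. Each ear carries a square-edged catch (12 mm wide, 3 to 9 mm above the nose end) reaching 28 mm from the axis when free, 23 mm when fully pinched; unpinched the catches only sit on the rim and do not cam in.
- tab_left (a joint): Inward travel of the ear and its catch on the cap's +y side, m: 0 = free, sprung out; 0.005 = fully pinched. The spring pushes out with about 3 N when free and 10 N fully pinched, so a grip of 20 to 30 N pinches both ears to their stops.
- tab_right (a joint): The same for the ear and catch on the cap's -y side.
- block: Fixed wooden block 120 x 120 x 45 mm; origin at the centre of its underside, z up. In its central hole, on its vertical axis, stands the steel coupling, a tube 76 mm in outer diameter. Its rim is nominally 75 mm above this origin, but it stands up to 5 mm higher or lower, which is not measured: feel for it. The cap may be fitted at any turn about the vertical.
- block_hole (a point): Point on the coupling's axis level with the block's wooden top, 45 mm above the counter. The mouth is 51 mm in diameter through a rim 8 mm thick; below that the bore widens to 62 mm, 50 mm or more deep. When home, the cap's flange lies on the rim, the nose end 19 mm below the rim's top; once let go it rises up to 2 mm until the catches bear under the rim.
- block_axis (a point): Same point as the block's origin, on the coupling's axis. Inside the mouth, 12 mm below the rim's top, is the flat end (26 mm diameter) of a sprung valve. The nose meets it 7 mm before the cap is home; it pushes back with about 2.5 N at first and 6 N when the flange lands on the rim, where the resistance turns rigid.
- nipple: Bystander: brass pipe nipple, 48 mm diameter, 58 mm tall, upright; origin at the centre of its underside.
- spanner: Bystander: steel spanner 190 mm long, lying flat; origin at about its middle on the counter.
- oil_can: Bystander: small dark steel can, 54 mm diameter, 85 mm tall, upright; origin at the centre of its underside.
Not all that is in view belongs to the job. Leave any green look-alike of the block alone. Several things look just like the cap: the one meant starts farthest to the robot's right.

How it is judged:
On the way, in this order (a step that is already met when the one before it is completed fails the run):
1. the cap is lifted clear of the counter, held by its pinched ears (height (world z) of cap above 0.03 m and value of joint each of tab_left, tab_right above 0.003 m), for 0.1 s.
2. the nose is in the coupling's mouth with both ears still pinched (horizontal distance between cap and block_hole below 0.004 m and z of cap in the frame of block_hole below 0.021 m and value of joint each of tab_left, tab_right above 0.0025 m), for 0.1 s.
At the end, for the whole second after the job is handed in: The cap is in the coupling's mouth, within 5 mm of its axis, upright within 0.1 rad, at rest and let go; its nose end is 4 to 20 mm above the level of the block's top (only possible with the catches below the rim), and both tabs have sprung out to within 1.5 mm of free (horizontal distance between cap and block_hole below 0.005 m and z of cap in the frame of block_hole between 0.004 and 0.02 m and value of joint each of tab_left, tab_right below 0.0015 m and angle between cap's own z axis and vertical below 0.1 rad and linear speed of cap below 0.01 m/s); the robot touches nothing.
It fails at once if the cap is pressed on the coupling or block with more than 30 N (contact force between cap and block above 30 N).
It fails at once if the robot itself bears on the coupling or block with more than 10 N (contact force between any of the fingers, the arm and block above 10 N).
It fails at once if a bystander is moved by more than 20 mm (distance of any of nipple, spanner, oil_can from where it was at the start of the episode above 0.02 m).
It also fails if it takes over 54 s, if anything falls off the work surface, if the arm or the gripper's body presses on something with over 40 N, if the wrist force passes 120 N, or if a joint passes its speed limit or range.

## Robot

A 6-joint arm with a two-finger parallel gripper is mounted at the origin on the work surface. World frame = base frame: x ahead of the robot, y to its left, z up, the work surface at z = 0. Lengths are in m, angles in rad, forces in N, time in s.
With the tool pointing down it reaches from about 0.375 to 0.975 m from the base axis. Payload 3.8 kg.
Tool frame: the origin (TCP) lies on the centre line of the jaws, within the pads' length; the fingertips stand 22 mm ahead of it and the grasp point (between the pads) lies 3 mm ahead of it; x points along the fingers, y is the direction in which the jaws open and shut, and the axes are right-handed (so a half turn about x gives the same grasp; the last joint's range is limited). The gripper opens to 85 mm and grips with 20 to 120 N. Pads are 22 mm wide; open, the fingers measure 114 mm over their backs; the gripper's body (76 mm by 85 mm) begins 54 mm behind the grasp point. The pads swing forward as they close: fully open they stand 13 mm farther back than shut.
Start: joints at [1.099, 0.264, 1.604, -0, 1.274, -0.037], TCP at [0.284, 0.612, 0.253] pointing down, gripper open.
Joint ranges: [-2.63, 2.63], [-0.94, 2.18], [0.31, 2.57], [-1.31, 4.45], [0, 2.66], [-2.55, 2.55]. Speed limits (rad/s): [2.57, 2.57, 3.14, 3.14, 3.14, 3.14].

## Interface

Orientations are given as a rotation vector (axis times angle).
In Python, from workcell import monitor, eyes, finish_job gives the robot as it stands. The module is installed in compiled form; this text tells all that it offers.
- The arm moves only by the tool play_rows, never from a script. Its argument "deltas" is a list of rows, each an object of numbers: "wx", "wy", "wz": the turn, a rotation vector about the world's x, y, z in degrees; "x", "y", "z": the shift along the world's x, y, z in mm; "fingers": the closure, from -1 (fully open) to 1 (shut), so that 0 is half open. A call has 1 to 20 rows; each row is the pose to reach, as a shift and turn from the pose commanded when the call began; what a row does not reach only later rows make up. A row lasts 1/8 s, in which the tool goes at most 62.5 mm and 10.7 degrees, less where a joint would pass 70% of its speed; a pose out of reach is approached as far as the arm can. A call with a gripper value outside its range is refused whole. The fingers move at their own pace and stop on an object; "grip_force" is the grip in N (left out, the last holds). Time passes only in rows, so rows that repeat a pose let the fingers close. It gives the time, the measured TCP pose, the force and the opening at its end, in the units of the state.
- monitor.read_state(): the state, without advancing time (a new reading comes with each control period).
- eyes.read_camera(name): name is "scene" or "top" or "wrist"; returns a dict with "frame" (480x640x3 uint8, red, green, blue), "depth" (480x640 float32, m along the optical axis (not along the pixel's ray), 0 where there is no reading), "K" (3x3 intrinsics, pixels), "k1" (the pictures are not rectified: a ray, as slopes to the right and down, at radius r is drawn at 1 + k1 r^2 times it, then the intrinsics apply), "view" (4x4, takes a point from world to camera coordinates); the wrist camera has in their place "tool_from_camera" (4x4, takes a point from camera to tool coordinates, whose origin is the TCP and whose axes are the tool frame's). Camera axes: x right, y down, z forward; pixel columns grow to the right and rows downward; lengths in m; the calibration is good to about 2 mm. A picture is of the moment at which its call begins: read the wrist's pose just before it.
- finish_job(): hands the job in, once; it reports no verdict.
The state is a dict: "time": time; "q": joint angles; "joint_vel": joint speeds; "joint_torque": joint torques, N m; "tool_pos": TCP position; "tcp_rot": TCP orientation; "wrist_force": force on the tool from outside, world axes, zero at the start; "torque": the same for the moment, N m; "width": opening from 0.0 (shut) to 1.0 (fully open).
Only numpy, scipy, OpenCV 4.12 (cv2) and the standard library are available. Lean on these libraries where they do the work, as an engineer would, in place of code of your own. Each camera call takes 0.05 s, during which the arm holds its last target.

## Working session

There is one attempt and no reset: what is moved stays moved. The work goes in short steps, Python scripts to look and compute and a tool call to move; the robot and the scene stay as the last step left them, time stands still between calls to the robot, and variables do not carry over. Pictures are saved under pics/ and viewed, and the job is handed in when it is done.

Besides the shell and the picture viewer there is one more tool, called by a JSON object that holds its "op" and its "data". play_rows: Moves the arm, as the interface text tells. Its arguments: {"type":"object","properties":{"deltas":{"type":"array"},"grip_force":{"type":"number"}},"required":["deltas"]}

```bash
mkdir -p pics; cat > h.py <<'E'
from workcell import monitor, eyes, finish_job
import numpy as np, cv2
def grab(n,save=None):
    c=eyes.read_camera(n)
    if save: cv2.imwrite('pics/'+save,c['frame'][:,:,::-1])
    return c
E
python3 - <<'E'
from h import *
s=monitor.read_state(); print(s)
for n in('scene','top'):
    c=grab(n,n+'1.png'); print(n,c['K'],c['k1'],c['view']); np.savez(n+'1.npz',**c)
E
```

```text
{'time': 0.0, 'q': array([ 1.09911680e+00,  2.64732030e-01,  1.60537343e+00, -2.17777704e-05,
        1.27367676e+00, -3.69181875e-02]), 'joint_vel': array([ 2.15626781e-04,  6.02115404e-04,  5.07406422e-05,  2.52575357e-04,
       -1.07729616e-03,  7.07171295e-04]), 'joint_torque': array([ 1.21938028e-04, -5.15097535e+01, -3.67318797e+01, -1.39286576e-04,
        1.25929451e-02,  1.38718255e-05]), 'tool_pos': array([0.28401833, 0.61159535, 0.2519765 ]), 'tcp_rot': array([ 0.33931379,  1.54430187, -0.34267264]), 'wrist_force': array([0.27254868, 0.0312569 , 0.5248023 ]), 'torque': array([ 0.0602053 , -0.02089832, -0.04533745]), 'width': 1.0033745050274294}
scene [[578.3031886    0.         326.27518764]
 [  0.         578.3031886  233.72000434]
 [  0.           0.           1.        ]] 0.043236080444590895 [[ 0.82657761  0.56271092  0.01121918 -0.40870002]
 [ 0.29164107 -0.41117849 -0.86364213 -0.0822165 ]
 [-0.48136777  0.71713923 -0.50398055  1.47761126]
 [ 0.          0.          0.          1.        ]]
top [[474.85443136   0.         318.13000181]
 [  0.         474.85443136 238.32933146]
 [  0.           0.           1.        ]] -0.023354494889605747 [[ 0.0895848  -0.99597262 -0.00361919 -0.04234012]
 [-0.97506971 -0.08696281 -0.20414831  0.50693968]
 [ 0.20301139  0.02181755 -0.97893328  1.07764832]
 [ 0.          0.          0.          1.        ]]
```

View pics/scene1.png

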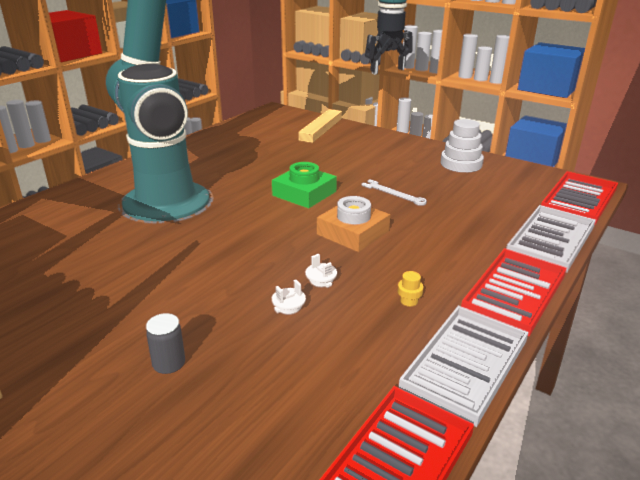

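View pics/top1.png

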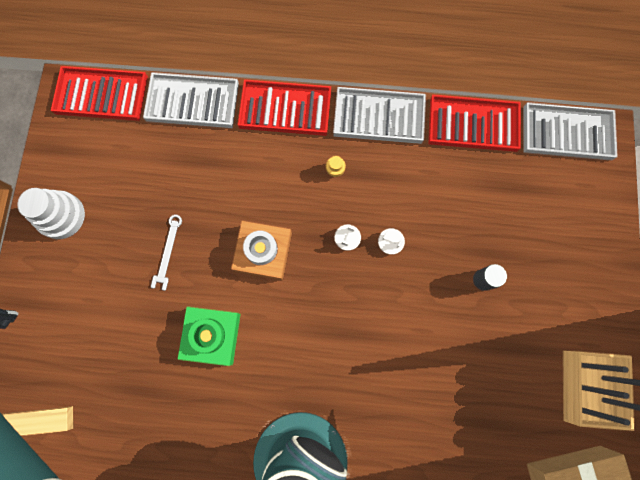

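Candidates for the cap in the top view are (347,237) and (391,241). The robot's right (-y) is towards image right, so (391,241) is the one meant. I'll enlarge that area and measure.

```bash
cat >> h.py <<'E'
def unproj(c,uv,z):
    """rays through pixels (N,2) onto world plane z"""
    K=c['K'];k1=float(c['k1']);V=c['view']
    d=(np.atleast_2d(uv)-K[[0,1],[2,2]])/K[0,0]
    r=np.linalg.norm(d,axis=1,keepdims=True); u=r.copy()
    for _ in range(20): u=r/(1+k1*u*u)
    s=d*u/np.maximum(r,1e-9)
    R=V[:3,:3];o=-R.T@V[:3,3]; w=np.c_[s,np.ones(len(s))]@R
    t=(z-o[2])/w[:,2:]; return o+t*w
def depthpts(c,T=None):
    K=c['K'];k1=float(c['k1']);h,w=c['depth'].shape
    vv,uu=np.mgrid[:h,:w]; d=np.stack([(uu-K[0,2])/K[0,0],(vv-K[1,2])/K[1,1]],-1)
    r=np.linalg.norm(d,axis=-1,keepdims=True);u=r.copy()
    for _ in range(20): u=r/(1+k1*u*u)
    s=d*u/np.maximum(r,1e-9); P=np.concatenate([s,np.ones((h,w,1))],-1)*c['depth'][...,None]
    if T is None: T=np.linalg.inv(c['view'])
    return P@T[:3,:3].T+T[:3,3]
E
python3 - <<'E'
from h import *
t=dict(np.load('top1.npz'));s=dict(np.load('scene1.npz'))
a=cv2.resize(t['frame'][205:275,310:430],None,fx=6,fy=6,interpolation=2)
b=cv2.resize(s['frame'][245:325,260:350],None,fx=6,fy=6,interpolation=2)
cv2.imwrite('pics/c1.png',a[:,:,::-1]);cv2.imwrite('pics/c2.png',b[:,:,::-1])
P=depthpts(t)
for n,(u,v) in dict(capR=(391,241),capL=(347,237),hole=(260,247),nipple=(335,165),can=(493,275),block=(280,270),table=(350,300)).items(): print(n,P[v,u].round(4))
Q=P[228:256,375:407].reshape(-1,3); print('capR zmax',Q[:,2].max())
f=t['frame'].astype(int)
m=(f.min(2)>150)[225:257,372:410]; Q=P[225:257,372:410]
fl=m&(abs(Q[...,2]-.0235)<.006);print('flange',fl.sum(),np.median(Q[fl],0),(Q[fl].min(0)+Q[fl].max(0))/2)
e=m&(Q[...,2]>.035);print(e.sum());print(Q[e].round(3)[::4])
q=P[225:270,238:284];R=(q[...,2]>.062)&(q[...,2]<.09);print('rim',R.sum(),np.median(q[R],0),(q[R].min(0)+q[R].max(0))/2,np.percentile(q[R][:,2],[5,50,95]))
E
```

```text
capR [ 0.5229 -0.1733  0.0276]
capL [ 0.5221 -0.0659  0.0331]
hole [0.4736 0.137  0.0628]
nipple [ 0.6945 -0.0218  0.0559]
can [ 0.4522 -0.4017  0.0855]
block [0.4264 0.0864 0.0426]
table [ 0.3741 -0.0865  0.0009]
capR zmax 1.1582834467471266
flange 450 [ 0.52280169 -0.17450331  0.02432047] [ 0.52376617 -0.17495934  0.02361379]
43
[[ 0.54  -0.158  0.045]
 [ 0.536 -0.159  0.055]
 [ 0.532 -0.155  0.049]
 [ 0.529 -0.157  0.053]
 [ 0.279 -0.022  1.158]
 [ 0.525 -0.196  0.051]
 [ 0.52  -0.194  0.053]
 [ 0.519 -0.197  0.044]
 [ 0.279 -0.022  1.158]
 [ 0.51  -0.188  0.048]
 [ 0.509 -0.193  0.045]]
rim 587 [0.47130448 0.13546496 0.07652679] [0.4724472  0.13590098 0.07306555] [0.06464424 0.07652679 0.0807249 ]
```

View pics/c1.png

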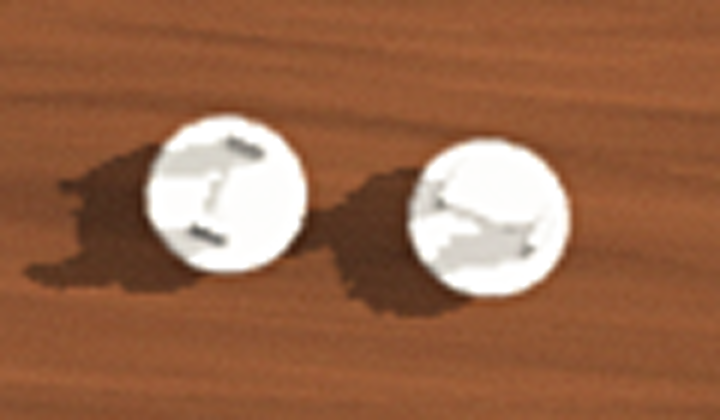

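View pics/c2.png

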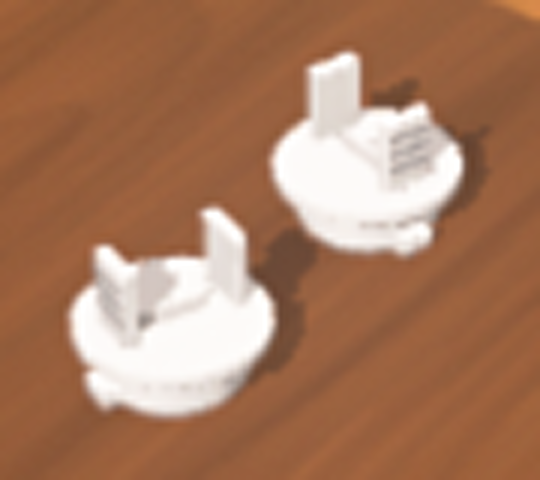

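The enlarged crop shows the right-hand cap with its two ears standing, at top (391,241) / scene (288,298). It matches the description, being the farthest to -y. I'll move over it and look with the wrist camera.

```bash
python3 - <<'E'
from h import *
from scipy.spatial.transform import Rotation as R
s=monitor.read_state();M=R.from_rotvec(s['tcp_rot']).as_matrix();print(M.round(3))
y=M[:,1];print('jaw ang deg',np.degrees(np.arctan2(y[1],y[0])))
t=dict(np.load('top1.npz'));P=depthpts(t)
f=t['frame'].astype(int);Q=P[225:257,372:410].reshape(-1,3)
e=Q[(Q[:,2]>.04)&(Q[:,2]<.06)];c=np.array([.5235,-.1747])
a=e[e[:,1]>c[1]].mean(0);b=e[e[:,1]<c[1]].mean(0);print(a,b,np.degrees(np.arctan2(*(a-b)[[1,0]])))
E
```

```text
[[-0.001  0.421  0.907]
 [-0.002  0.907 -0.421]
 [-1.    -0.002 -0.   ]]
jaw ang deg 65.08610552299417
[ 0.53027398 -0.15583588  0.05105095] [ 0.51516982 -0.19240113  0.05068412] 67.55573997996252
```

{"op": "play_rows", "data": {"deltas": [{"x": 240, "y": -787, "z": -40, "fingers": -1}, {"x": 240, "y": -787, "z": -40, "fingers": -1}, {"x": 240, "y": -787, "z": -40, "fingers": -1}, {"x": 240, "y": -787, "z": -40, "fingers": -1}, {"x": 240, "y": -787, "z": -40, "fingers": -1}, {"x": 240, "y": -787, "z": -40, "fingers": -1}, {"x": 240, "y": -787, "z": -40, "fingers": -1}, {"x": 240, "y": -787, "z": -40, "fingers": -1}, {"x": 240, "y": -787, "z": -40, "fingers": -1}, {"x": 240, "y": -787, "z": -40, "fingers": -1}, {"x": 240, "y": -787, "z": -40, "fingers": -1}, {"x": 240, "y": -787, "z": -40, "fingers": -1}, {"x": 240, "y": -787, "z": -40, "fingers": -1}, {"x": 240, "y": -787, "z": -40, "fingers": -1}, {"x": 240, "y": -787, "z": -40, "fingers": -1}, {"x": 240, "y": -787, "z": -40, "fingers": -1}, {"x": 240, "y": -787, "z": -40, "fingers": -1}, {"x": 240, "y": -787, "z": -40, "fingers": -1}], "grip_force": 25}}

```text
schema error: expected keys wx, wy, wz, x, y, z, fingers
```

```bash
cat >> h.py <<'E'
from scipy.spatial.transform import Rotation as Rot
def wrist(save):
    s=monitor.read_state(); c=dict(eyes.read_camera('wrist'))
    T=np.eye(4);T[:3,:3]=Rot.from_rotvec(s['tcp_rot']).as_matrix();T[:3,3]=s['tool_pos']
    c['view']=np.linalg.inv(T@c['tool_from_camera'])
    cv2.imwrite('pics/'+save+'.png',c['frame'][:,:,::-1]); np.savez(save+'.npz',**c); return s,c
E
python3 - <<'E'
from h import *
s,c=wrist('w1');print(s['time'],s['tool_pos'],s['tcp_rot'],s['joint_vel'],c['tool_from_camera'].round(3),c['K'][0],c['k1'])
E
```

```text
0.1 [0.28403287 0.61162815 0.25203695] [ 0.33944186  1.54432902 -0.3426648 ] [-0.00020164 -0.00222055 -0.00277947  0.00041291 -0.00093119 -0.00022143] [[-0.    -0.324  0.946 -0.121]
 [ 1.     0.001  0.001 -0.001]
 [-0.001  0.946  0.324 -0.083]
 [ 0.     0.     0.     1.   ]] [417.34841086   0.         316.22640893] 0.007918496624852132
```

View pics/w1.png

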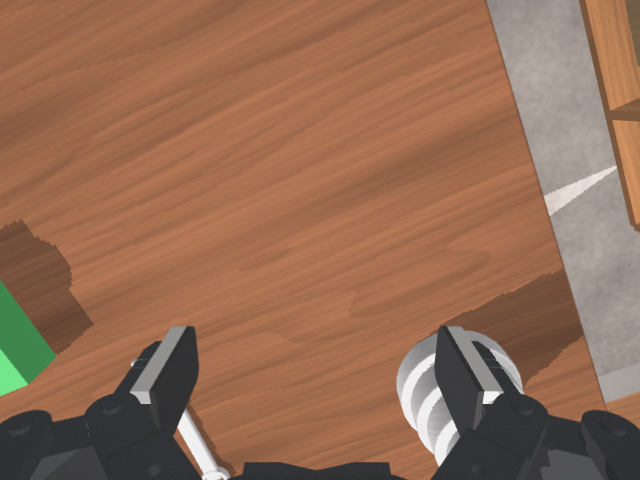

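The row schema needs every key, so the move was refused and the arm is still at its start pose.

{"op": "play_rows", "data": {"deltas": [{"wx": 0, "wy": 0, "wz": 0, "x": 240, "y": -787, "z": -40, "fingers": -1}, {"wx": 0, "wy": 0, "wz": 0, "x": 240, "y": -787, "z": -40, "fingers": -1}, {"wx": 0, "wy": 0, "wz": 0, "x": 240, "y": -787, "z": -40, "fingers": -1}, {"wx": 0, "wy": 0, "wz": 0, "x": 240, "y": -787, "z": -40, "fingers": -1}, {"wx": 0, "wy": 0, "wz": 0, "x": 240, "y": -787, "z": -40, "fingers": -1}, {"wx": 0, "wy": 0, "wz": 0, "x": 240, "y": -787, "z": -40, "fingers": -1}, {"wx": 0, "wy": 0, "wz": 0, "x": 240, "y": -787, "z": -40, "fingers": -1}, {"wx": 0, "wy": 0, "wz": 0, "x": 240, "y": -787, "z": -40, "fingers": -1}, {"wx": 0, "wy": 0, "wz": 0, "x": 240, "y": -787, "z": -40, "fingers": -1}, {"wx": 0, "wy": 0, "wz": 0, "x": 240, "y": -787, "z": -40, "fingers": -1}, {"wx": 0, "wy": 0, "wz": 0, "x": 240, "y": -787, "z": -40, "fingers": -1}, {"wx": 0, "wy": 0, "wz": 0, "x": 240, "y": -787, "z": -40, "fingers": -1}, {"wx": 0, "wy": 0, "wz": 0, "x": 240, "y": -787, "z": -40, "fingers": -1}, {"wx": 0, "wy": 0, "wz": 0, "x": 240, "y": -787, "z": -40, "fingers": -1}, {"wx": 0, "wy": 0, "wz": 0, "x": 240, "y": -787, "z": -40, "fingers": -1}, {"wx": 0, "wy": 0, "wz": 0, "x": 240, "y": -787, "z": -40, "fingers": -1}, {"wx": 0, "wy": 0, "wz": 0, "x": 240, "y": -787, "z": -40, "fingers": -1}, {"wx": 0, "wy": 0, "wz": 0, "x": 240, "y": -787, "z": -40, "fingers": -1}], "grip_force": 25}}

```text
time: 2.4
tool_pos: [0.5243, -0.1737, 0.2135]
tcp_rot: [0.34, 1.544, -0.34]
wrist_force: [-0.2, -0.5, -0.0]
width: 1.004
```

```bash

python3 - <<'E'
from h import *
s,c=wrist('w2');print(s['time'],s['tool_pos'],s['tcp_rot'],s['q'],abs(s['joint_vel']).max())
E
```

```text
2.4 [ 0.52428256 -0.17368336  0.21352986] [ 0.33975664  1.54365739 -0.33969466] [-3.65048719e-01  6.14911123e-02  1.91280970e+00  9.15411931e-05
  1.16699403e+00 -1.50269681e+00] 0.0051638780059705324
```

View pics/w2.png

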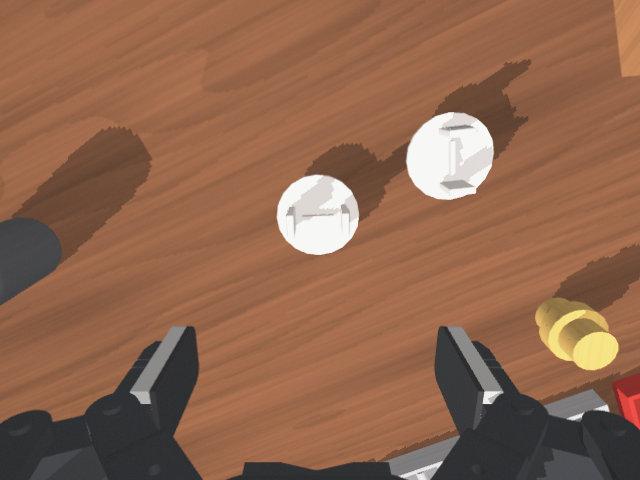

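The wrist view shows the cap meant at (318,214), with its ears at (290,222) and (346,222), almost in line with the jaws. The look-alike is at (450,156).

```bash

python3 - <<'E'
from h import *
c=dict(np.load('w2.npz'));s=monitor.read_state()
f=c['frame'];m=np.zeros(f.shape[:2],np.uint8);m[165:265,268:370]=(f[165:265,268:370].min(2)>130)
n,l,st,ce=cv2.connectedComponentsWithStats(m);k=1+st[1:,4].argmax()
cn=max(cv2.findContours((l==k).astype(np.uint8),0,1)[0],key=cv2.contourArea)
hull=cv2.convexHull(cn)
w=unproj(c,cn[:,0,:].astype(float),.0215)[:,:2]
(x,y),r=cv2.minEnclosingCircle((w*1000).astype(np.float32));print('circle',x,y,r)
A=np.c_[2*w,np.ones(len(w))];b=(w**2).sum(1);p=np.linalg.lstsq(A,b,rcond=None)[0];print('lsq',p[:2],np.sqrt(p[2]+p[:2]@p[:2]))
P=depthpts(c);q=P[165:265,268:370].reshape(-1,3)
fl=q[(q[:,2]>.019)&(q[:,2]<.028)];print('flz',np.median(fl[:,2]),(fl.min(0)+fl.max(0))/2)
e=q[(q[:,2]>.046)&(q[:,2]<.058)]
a=e[e[:,1]>p[1]];b=e[e[:,1]<p[1]];print(len(a),len(b));
for t in(a,b):print(t.mean(0),t.min(0),t.max(0))
d=a.mean(0)-b.mean(0);print(np.degrees(np.arctan2(d[1],d[0])),(a.mean(0)+b.mean(0))/2,np.hypot(*d[:2]))
j=Rot.from_rotvec(s['tcp_rot']).as_matrix()[:,1];print(np.degrees(np.arctan2(j[1],j[0])))
E
python3 - <<'E'
import cv2
i=cv2.imread('pics/w2.png')[165:265,265:371];cv2.imwrite('pics/w2c.png',cv2.resize(i,None,fx=6,fy=6,interpolation=2))
E
```

```text
circle 525.35888671875 -173.56192016601562 32.229312896728516
lsq [ 0.52531695 -0.17373778] 0.03164021135171625
flz 0.02405511373419511 [ 0.52508466 -0.17331213  0.02362211]
207 210
[ 0.53163563 -0.15502373  0.05212184] [ 0.52353322 -0.16051113  0.04617205] [ 0.54095527 -0.1495507   0.05445182]
[ 0.51679799 -0.19102935  0.05184189] [ 0.50866133 -0.19704712  0.04601632] [ 0.52647304 -0.18589726  0.05435408]
67.60381645259697 [ 0.52421681 -0.17302654  0.05198187] 0.03894303965766831
65.1661576377835
```

View pics/w2c.png

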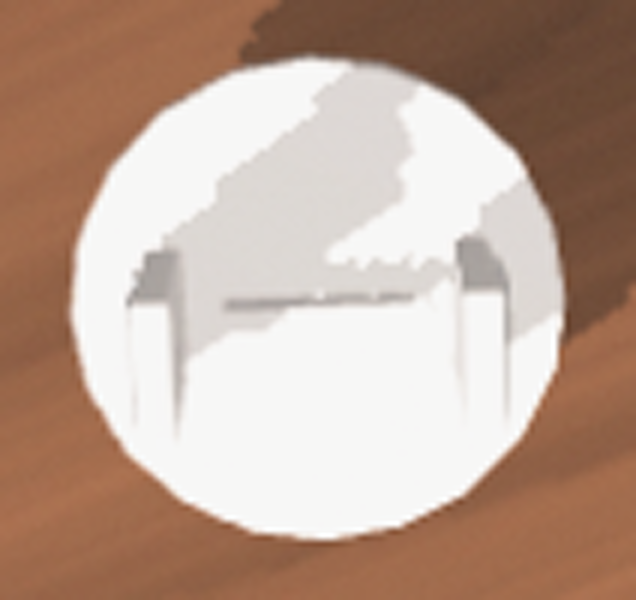

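{"op": "play_rows", "data": {"deltas": [{"wx": 0, "wy": 0, "wz": 2.4, "x": 0.5, "y": 0.4, "z": -60, "fingers": -1}, {"wx": 0, "wy": 0, "wz": 2.4, "x": 0.5, "y": 0.4, "z": -110, "fingers": -1}, {"wx": 0, "wy": 0, "wz": 2.4, "x": 0.5, "y": 0.4, "z": -140, "fingers": -1}, {"wx": 0, "wy": 0, "wz": 2.4, "x": 0.5, "y": 0.4, "z": -155, "fingers": -1}, {"wx": 0, "wy": 0, "wz": 2.4, "x": 0.5, "y": 0.4, "z": -164, "fingers": -1}, {"wx": 0, "wy": 0, "wz": 2.4, "x": 0.5, "y": 0.4, "z": -164, "fingers": -0.4}, {"wx": 0, "wy": 0, "wz": 2.4, "x": 0.5, "y": 0.4, "z": -164, "fingers": 0}, {"wx": 0, "wy": 0, "wz": 2.4, "x": 0.5, "y": 0.4, "z": -164, "fingers": 0}], "grip_force": 30}}

```text
time: 3.45
tool_pos: [0.526, -0.1748, 0.0508]
tcp_rot: [0.308, 1.546, -0.308]
wrist_force: [-0.5, -0.0, 2.6]
width: 0.502
```

```bash

python3 - <<'E'
from h import *
s,c=wrist('w3');print(s['tool_pos'],s['wrist_force'],s['width'])
E
```

```text
[ 0.52596415 -0.17483882  0.05078659] [-0.47763696 -0.01537613  2.57485042] 0.5015669275756516
```

View pics/w3.png

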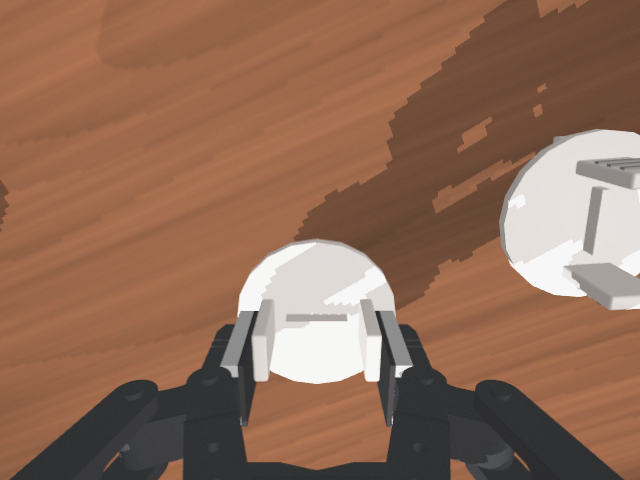

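{"op": "play_rows", "data": {"deltas": [{"wx": 0, "wy": 0, "wz": 0, "x": 0, "y": 0, "z": 2, "fingers": 0}, {"wx": 0, "wy": 0, "wz": 0, "x": 0, "y": 0, "z": 2, "fingers": 0}, {"wx": 0, "wy": 0, "wz": 0, "x": 0, "y": 0, "z": 2, "fingers": 0}]}}

```text
time: 3.88
tool_pos: [0.5246, -0.1743, 0.051]
tcp_rot: [0.308, 1.549, -0.308]
wrist_force: [0.4, -0.4, -1.1]
width: 0.503
```

{"op": "play_rows", "data": {"deltas": [{"wx": 0, "wy": 0, "wz": 0, "x": 0, "y": 0, "z": 0, "fingers": 1}, {"wx": 0, "wy": 0, "wz": 0, "x": 0, "y": 0, "z": 0, "fingers": 1}, {"wx": 0, "wy": 0, "wz": 0, "x": 0, "y": 0, "z": 0, "fingers": 1}, {"wx": 0, "wy": 0, "wz": 0, "x": 0, "y": 0, "z": 0, "fingers": 1}], "grip_force": 30}}

```text
time: 4.38
tool_pos: [0.5253, -0.1746, 0.0522]
tcp_rot: [0.308, 1.548, -0.308]
wrist_force: [-2.2, -0.6, 6.0]
width: 0.367
```

{"op": "play_rows", "data": {"deltas": [{"wx": 0, "wy": 0, "wz": 0, "x": 0, "y": 0, "z": 10, "fingers": 1}, {"wx": 0, "wy": 0, "wz": 0, "x": 0, "y": 0, "z": 30, "fingers": 1}, {"wx": 0, "wy": 0, "wz": 0, "x": 0, "y": 0, "z": 60, "fingers": 1}, {"wx": 0, "wy": 0, "wz": 0, "x": 0, "y": 0, "z": 100, "fingers": 1}, {"wx": 0, "wy": 0, "wz": 0, "x": 0, "y": 0, "z": 110, "fingers": 1}, {"wx": 0, "wy": 0, "wz": 0, "x": 0, "y": 0, "z": 110, "fingers": 1}, {"wx": 0, "wy": 0, "wz": 0, "x": 0, "y": 0, "z": 110, "fingers": 1}]}}

```text
time: 5.25
tool_pos: [0.5236, -0.1739, 0.1595]
tcp_rot: [0.309, 1.552, -0.308]
wrist_force: [-0.2, -0.6, -1.2]
width: 0.366
```

```bash

python3 - <<'E'
from h import *
s,c=wrist('w4');print(s['tool_pos'],s['tcp_rot'],s['wrist_force'],s['width'])
E
```

```text
[ 0.52360827 -0.17394259  0.15948445] [ 0.30876236  1.5517306  -0.30794836] [-0.20876688 -0.58739233 -1.2369638 ] 0.3662139291104636
```

View pics/w4.png

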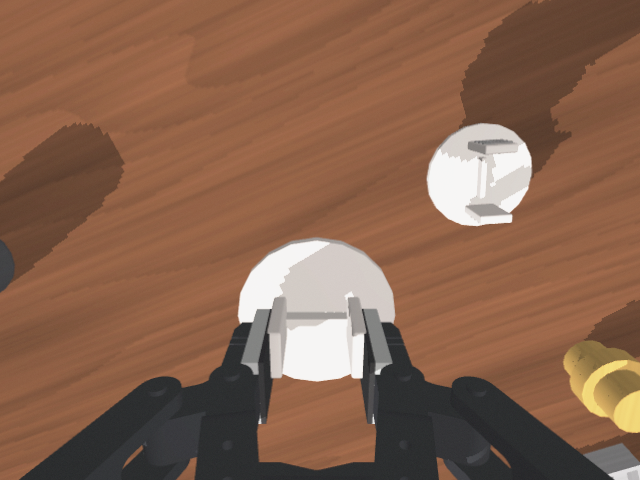

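The cap is held by its pinched ears (width 0.366) and lifted. Next I look at the coupling from behind it, with the orientation unchanged.

{"op": "play_rows", "data": {"deltas": [{"wx": 0, "wy": 0, "wz": 0, "x": -138, "y": 344, "z": 25, "fingers": 1}, {"wx": 0, "wy": 0, "wz": 0, "x": -138, "y": 344, "z": 25, "fingers": 1}, {"wx": 0, "wy": 0, "wz": 0, "x": -138, "y": 344, "z": 25, "fingers": 1}, {"wx": 0, "wy": 0, "wz": 0, "x": -138, "y": 344, "z": 25, "fingers": 1}, {"wx": 0, "wy": 0, "wz": 0, "x": -138, "y": 344, "z": 25, "fingers": 1}, {"wx": 0, "wy": 0, "wz": 0, "x": -138, "y": 344, "z": 25, "fingers": 1}, {"wx": 0, "wy": 0, "wz": 0, "x": -138, "y": 344, "z": 25, "fingers": 1}, {"wx": 0, "wy": 0, "wz": 0, "x": -138, "y": 344, "z": 25, "fingers": 1}, {"wx": 0, "wy": 0, "wz": 0, "x": -138, "y": 344, "z": 25, "fingers": 1}, {"wx": 0, "wy": 0, "wz": 0, "x": -138, "y": 344, "z": 25, "fingers": 1}]}}

```text
time: 6.55
tool_pos: [0.3872, 0.1683, 0.1859]
tcp_rot: [0.31, 1.549, -0.311]
wrist_force: [-0.8, 0.4, -0.3]
width: 0.368
```

```bash

python3 - <<'E'
from h import *
s,c=wrist('w5');print(s['tool_pos'],s['tcp_rot'],s['wrist_force'],s['width'],abs(s['joint_vel']).max())
E
```

```text
[0.38724676 0.16831801 0.1858985 ] [ 0.30996384  1.54899988 -0.31082284] [-0.77920133  0.42514099 -0.32390069] 0.3679755243527485 0.0045403359540086095
```

View pics/w5.png

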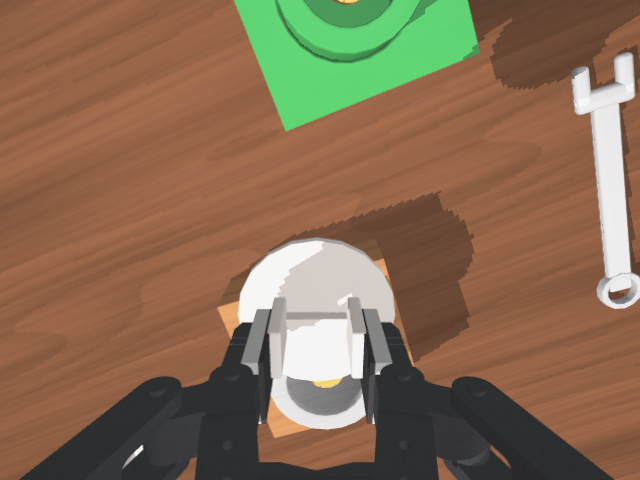

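Image up is towards the robot, so the cap hides the coupling. I'll go to its far side.

{"op": "play_rows", "data": {"deltas": [{"wx": 0, "wy": 0, "wz": 0, "x": 170, "y": -66, "z": 0, "fingers": 1}, {"wx": 0, "wy": 0, "wz": 0, "x": 170, "y": -66, "z": 0, "fingers": 1}, {"wx": 0, "wy": 0, "wz": 0, "x": 170, "y": -66, "z": 0, "fingers": 1}, {"wx": 0, "wy": 0, "wz": 0, "x": 170, "y": -66, "z": 0, "fingers": 1}, {"wx": 0, "wy": 0, "wz": 0, "x": 170, "y": -66, "z": 0, "fingers": 1}, {"wx": 0, "wy": 0, "wz": 0, "x": 170, "y": -66, "z": 0, "fingers": 1}, {"wx": 0, "wy": 0, "wz": 0, "x": 170, "y": -66, "z": 0, "fingers": 1}]}}

```text
time: 7.48
tool_pos: [0.5558, 0.104, 0.1865]
tcp_rot: [0.308, 1.549, -0.307]
wrist_force: [-0.0, -0.3, -0.9]
width: 0.368
```

```bash

python3 - <<'E'
from h import *
s,c=wrist('w6');print(s['tool_pos'],s['tcp_rot'],s['wrist_force'],s['width'],abs(s['joint_vel']).max())
E
```

```text
[0.55583187 0.10404246 0.18651844] [ 0.3075893   1.54873724 -0.3074334 ] [-0.0134337  -0.2548308  -0.91920281] 0.36841683158249916 0.006380979104186608
```

View pics/w6.png

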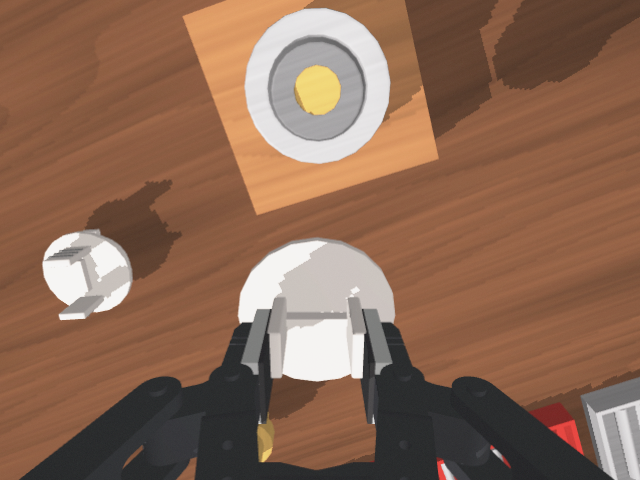

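The wrist view shows the coupling's rim centred near (317,87) and the held cap's flange near (317,310), both clear to measure.

```bash
cat > meas.py <<'E'
from h import *
from scipy.optimize import least_squares
def circ(w,r=None):
    f=(lambda p:np.hypot(w[:,0]-p[0],w[:,1]-p[1])-(p[2] if r is None else r))
    p0=[*w.mean(0)]+([.03] if r is None else [])
    o=least_squares(f,p0,loss='soft_l1',f_scale=.0005);return o.x,np.std(o.fun)
c=dict(np.load('w6.npz'));s=monitor.read_state()
P=depthpts(c);f=c['frame'].astype(int)
z=P[...,2]
# rim
sub=np.zeros(z.shape,bool);sub[0:175,235:400]=1
rim=sub&(z>.066)&(z<.086);zr=np.median(z[rim]);print('rim z',zr,np.percentile(z[rim],[5,95]),rim.sum())
print('wood top',np.median(z[sub&(z>.038)&(z<.05)]),'valve',np.median(z[80:98,310:328]))
sat=f.max(2)-f.min(2)
m=(sub&(sat<30)&(z>zr-.004)&(z<zr+.004)).astype(np.uint8)
cs,h=cv2.findContours(m,cv2.RETR_CCOMP,cv2.CHAIN_APPROX_NONE)
for k,cn in enumerate(cs):
    if len(cn)<80: continue
    uv=cn[:,0].astype(float); uv=uv[(uv[:,1]>1)]
    w=unproj(c,uv,zr)[:,:2]; print('outer' if h[0][k][3]<0 else 'inner',len(w),circ(w))
# cap flange
sub[:]=0;sub[228:392,230:402]=1
q=sub&(z>.145)&(z<.172)&(sat<25)&(f.min(2)>130)
pts=P[q];o=np.median(pts,0);print('flange med',o,len(pts))
A=np.c_[pts[:,:2]-o[:2],np.ones(len(pts))];
for _ in range(5):
    p=np.linalg.lstsq(A,pts[:,2],rcond=None)[0];r=abs(A@p-pts[:,2]);k=r<.0025;A=A[k];pts=pts[k]
print('plane slope',p[:2],p[2],len(pts))
zf=p[2]
m=(sub&(sat<25)&(f.min(2)>130)).astype(np.uint8)
cn=max(cv2.findContours(m,0,cv2.CHAIN_APPROX_NONE)[0],key=cv2.contourArea)[:,0].astype(float)
cn=cn[(cn[:,1]<300)&(abs(cn[:,0]-317)<78)]
for zz in (zf,zf-.0045): print('cap',zz,circ(unproj(c,cn,zz)[:,:2]),circ(unproj(c,cn,zz)[:,:2],.0315))
print('tcp',s['tool_pos'])
E
python3 meas.py
```

```text
rim z 0.0774971550105691 [0.06706695 0.07874452] 10580
wood top 0.045386095923460074 valve 0.06564147091269198
outer 425 (array([0.47379883, 0.13769774, 0.03712265]), np.float64(0.00017466807771022717))
inner 289 (array([0.47395611, 0.13770812, 0.02521437]), np.float64(0.00019887514388767692))
flange med [0.5464477  0.10531274 0.15832314] 13538
plane slope [0.00056216 0.00011277] 0.15825891194022737 12068
cap 0.15825891194022737 (array([0.55218257, 0.10485578, 0.03047117]), np.float64(0.00017491211173862974)) (array([0.55333695, 0.10440171]), np.float64(0.00036023146518110905))
cap 0.15375891194022737 (array([0.55439883, 0.10394463, 0.03139006]), np.float64(0.00018018702898651924)) (array([0.55452316, 0.10389292]), np.float64(0.00018357945014385875))
tcp [0.55602027 0.10407193 0.18661033]
```

Mouth minus cap is about (-80.5, +33.8) mm. The rim is at about z 0.0775, and the nose end is about 51.8 mm below the TCP. I'll move above the mouth and check the settled pose.

{"op": "play_rows", "data": {"deltas": [{"wx": 0, "wy": 0, "wz": 0, "x": -81, "y": 34, "z": -10, "fingers": 1}, {"wx": 0, "wy": 0, "wz": 0, "x": -81, "y": 34, "z": -20, "fingers": 1}, {"wx": 0, "wy": 0, "wz": 0, "x": -81, "y": 34, "z": -38, "fingers": 1}, {"wx": 0, "wy": 0, "wz": 0, "x": -81, "y": 34, "z": -38, "fingers": 1}, {"wx": 0, "wy": 0, "wz": 0, "x": -81, "y": 34, "z": -38, "fingers": 1}, {"wx": 0, "wy": 0, "wz": 0, "x": -81, "y": 34, "z": -38, "fingers": 1}]}}

```text
time: 8.28
tool_pos: [0.4772, 0.1375, 0.149]
tcp_rot: [0.309, 1.547, -0.308]
wrist_force: [0.8, -0.5, -0.5]
width: 0.366
```

```bash
python3 - <<'E'
from h import *
s,c=wrist('w7');print(s['tool_pos'],s['tcp_rot'],s['wrist_force'],Rot.from_rotvec(s['tcp_rot']).as_matrix()[:,0])
t=grab('top','t7.png');np.savez('t7.npz',**t);cv2.imwrite('pics/t7c.png',cv2.resize(t['frame'][190:300,200:330][:,:,::-1],None,fx=5,fy=5,interpolation=2))
t=grab('scene','s7.png');np.savez('s7.npz',**t);cv2.imwrite('pics/s7c.png',cv2.resize(t['frame'][130:250,290:410][:,:,::-1],None,fx=5,fy=5,interpolation=2))
E
```

```text
[0.47716444 0.13745898 0.14900428] [ 0.30916432  1.54725715 -0.30827458] [ 0.80024661 -0.53331248 -0.54003466] [ 1.47401028e-03  2.80737098e-04 -9.99998874e-01]
```

View pics/s7c.png

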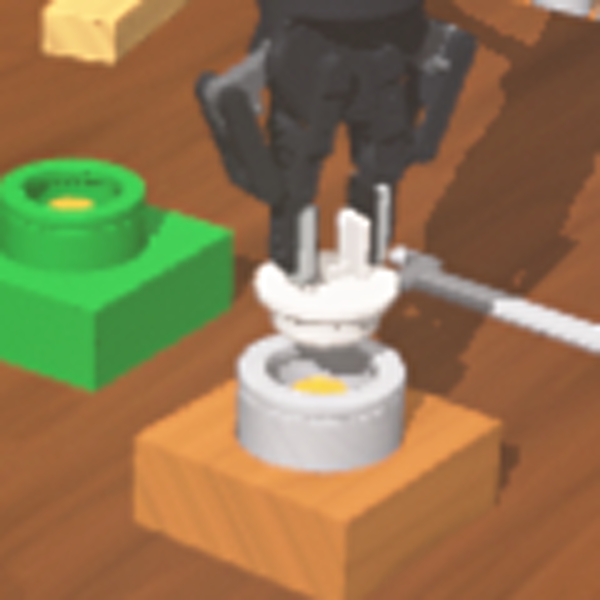

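View pics/w7.png

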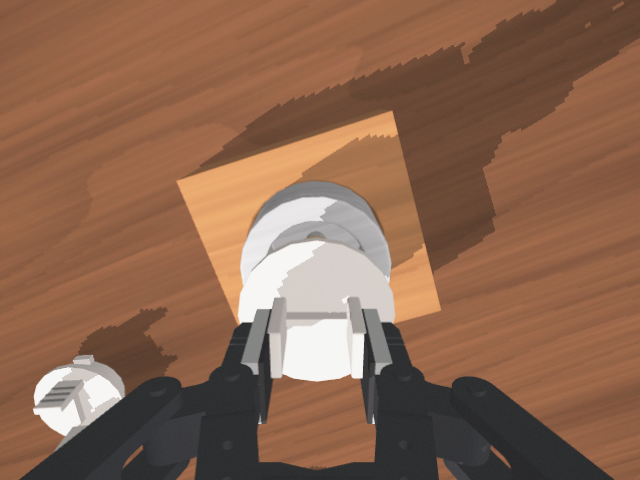

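```bash
cat > m2.py <<'E'
import sys
from h import *
from meas import circ
c=dict(np.load(sys.argv[1]+'.npz'));P=depthpts(c);z=P[...,2];f=c['frame'].astype(int);sat=f.max(2)-f.min(2)
m=((sat<30)&(z>.0735)&(z<.0815)).astype(np.uint8);m[:,:200]=0;m[:,430:]=0;m[330:]=0
cn=max(cv2.findContours(m,0,cv2.CHAIN_APPROX_NONE)[0],key=cv2.contourArea)[:,0].astype(float)
print('rimz',np.median(z[m>0]))
w=unproj(c,cn,.0775)[:,:2]
k=np.hypot(*(w-[.4739,.1377]).T)>.035;w=w[k]
print(len(w),circ(w),circ(w,.0371))
E
python3 m2.py w7 | tail -2; python3 -c "
from h import *
for _ in range(3): print(monitor.read_state()['tool_pos'])"
```

```text
rimz 0.07768626650060889
258 (array([0.47267496, 0.13830047, 0.03697339]), np.float64(0.0002741858450337444)) (array([0.47281631, 0.13824158]), np.float64(0.00028705179909828394))
[0.47656188 0.13747003 0.14870579]
[0.47656188 0.13747003 0.14870579]
[0.47656188 0.13747003 0.14870579]
```

{"op": "play_rows", "data": {"deltas": [{"wx": 0, "wy": 0, "wz": 0, "x": -2.3, "y": 0.6, "z": -6, "fingers": 1}, {"wx": 0, "wy": 0, "wz": 0, "x": -2.3, "y": 0.6, "z": -12, "fingers": 1}, {"wx": 0, "wy": 0, "wz": 0, "x": -2.3, "y": 0.6, "z": -12, "fingers": 1}, {"wx": 0, "wy": 0, "wz": 0, "x": -2.3, "y": 0.6, "z": -12, "fingers": 1}]}}

```text
time: 8.93
tool_pos: [0.4734, 0.1382, 0.1361]
tcp_rot: [0.308, 1.549, -0.308]
wrist_force: [-0.2, 0.3, -0.6]
width: 0.367
```

```bash
python3 - <<'E'
from h import *
for n in ('w8','w9'):
    s,c=wrist(n);print(s['tool_pos'],s['wrist_force'])
t=grab('scene','s8.png');cv2.imwrite('pics/s8c.png',cv2.resize(t['frame'][130:250,290:410][:,:,::-1],None,fx=5,fy=5,interpolation=2))
E
python3 m2.py w8|tail -2;python3 m2.py w9|tail -2
```

```text
[0.473431   0.13821526 0.13612665] [-0.15730978  0.2618446  -0.60935941]
[0.47360196 0.13824927 0.13633407] [-0.22858616  0.70003633 -0.30908868]
rimz 0.07767855614631045
271 (array([0.47245587, 0.13838892, 0.03690345]), np.float64(0.0003004717474322077)) (array([0.47267398, 0.13828636]), np.float64(0.00032477716925889))
rimz 0.077695203711597
275 (array([0.47242448, 0.13841886, 0.03688684]), np.float64(0.0003353695802766742)) (array([0.47266392, 0.13831287]), np.float64(0.00036283952637852215))
```

View pics/s8c.png

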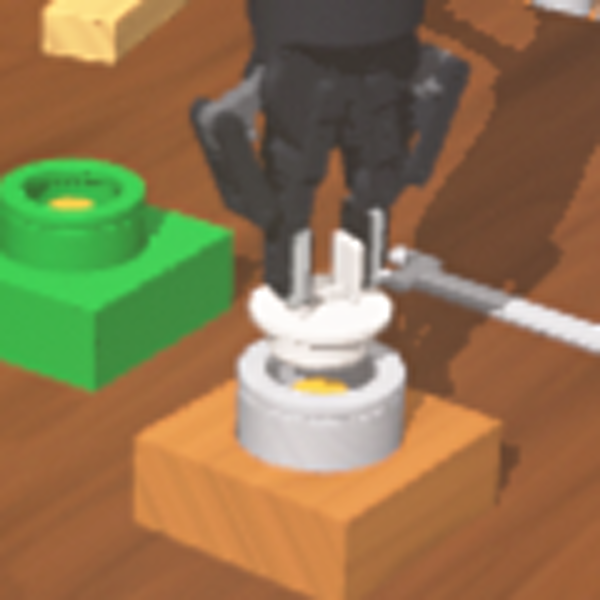

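{"op": "play_rows", "data": {"deltas": [{"wx": 0, "wy": 0, "wz": 0, "x": 0.8, "y": 0.1, "z": -2, "fingers": 1}, {"wx": 0, "wy": 0, "wz": 0, "x": 0.8, "y": 0.1, "z": -4, "fingers": 1}, {"wx": 0, "wy": 0, "wz": 0, "x": 0.8, "y": 0.1, "z": -6, "fingers": 1}, {"wx": 0, "wy": 0, "wz": 0, "x": 0.8, "y": 0.1, "z": -8, "fingers": 1}, {"wx": 0, "wy": 0, "wz": 0, "x": 0.8, "y": 0.1, "z": -9, "fingers": 1}, {"wx": 0, "wy": 0, "wz": 0, "x": 0.8, "y": 0.1, "z": -10, "fingers": 1}, {"wx": 0, "wy": 0, "wz": 0, "x": 0.8, "y": 0.1, "z": -10, "fingers": 1}]}}

```text
time: 9.95
tool_pos: [0.4743, 0.1383, 0.1262]
tcp_rot: [0.308, 1.549, -0.308]
wrist_force: [-0.4, 0.4, -0.0]
width: 0.361
```

{"op": "play_rows", "data": {"deltas": [{"wx": 0, "wy": 0, "wz": 0, "x": 0, "y": 0, "z": -1, "fingers": 1}, {"wx": 0, "wy": 0, "wz": 0, "x": 0, "y": 0, "z": -2, "fingers": 1}, {"wx": 0, "wy": 0, "wz": 0, "x": 0, "y": 0, "z": -3, "fingers": 1}, {"wx": 0, "wy": 0, "wz": 0, "x": 0, "y": 0, "z": -4, "fingers": 1}, {"wx": 0, "wy": 0, "wz": 0, "x": 0, "y": 0, "z": -4, "fingers": 1}]}}

```text
time: 10.58
tool_pos: [0.4744, 0.1383, 0.1222]
tcp_rot: [0.308, 1.549, -0.308]
wrist_force: [1.0, -0.5, -0.2]
width: 0.371
```

```bash
python3 - <<'E'
from h import *
s,c=wrist('w10');print(s['tool_pos'],s['wrist_force'],s['torque'])
t=grab('scene','s9.png');cv2.imwrite('pics/s9c.png',cv2.resize(t['frame'][130:250,290:410][:,:,::-1],None,fx=5,fy=5,interpolation=2))
E
```

```text
[0.47435037 0.13827078 0.12219516] [ 0.98769231 -0.48051179 -0.19427118] [ 0.04806304 -0.10608744  0.01741925]
```

View pics/s9c.png

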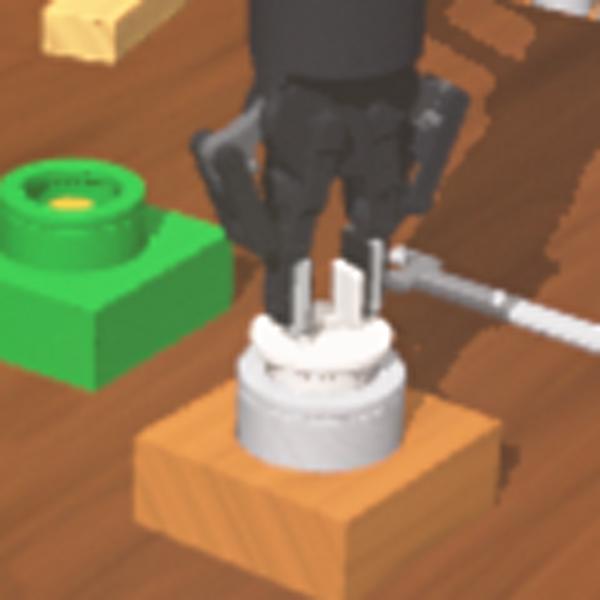

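The nose is in the mouth with no axial load. I'll go on down towards the valve in small steps.

{"op": "play_rows", "data": {"deltas": [{"wx": 0, "wy": 0, "wz": 0, "x": 0, "y": 0, "z": -1.5, "fingers": 1}, {"wx": 0, "wy": 0, "wz": 0, "x": 0, "y": 0, "z": -3, "fingers": 1}, {"wx": 0, "wy": 0, "wz": 0, "x": 0, "y": 0, "z": -4.5, "fingers": 1}, {"wx": 0, "wy": 0, "wz": 0, "x": 0, "y": 0, "z": -6, "fingers": 1}, {"wx": 0, "wy": 0, "wz": 0, "x": 0, "y": 0, "z": -7, "fingers": 1}, {"wx": 0, "wy": 0, "wz": 0, "x": 0, "y": 0, "z": -7, "fingers": 1}, {"wx": 0, "wy": 0, "wz": 0, "x": 0, "y": 0, "z": -7, "fingers": 1}]}}

```text
time: 11.55
tool_pos: [0.4744, 0.1383, 0.1154]
tcp_rot: [0.308, 1.549, -0.308]
wrist_force: [-0.9, -0.6, 2.3]
width: 0.366
```

{"op": "play_rows", "data": {"deltas": [{"wx": 0, "wy": 0, "wz": 0, "x": 0, "y": 0, "z": -1, "fingers": 1}, {"wx": 0, "wy": 0, "wz": 0, "x": 0, "y": 0, "z": -2, "fingers": 1}, {"wx": 0, "wy": 0, "wz": 0, "x": 0, "y": 0, "z": -3, "fingers": 1}, {"wx": 0, "wy": 0, "wz": 0, "x": 0, "y": 0, "z": -3, "fingers": 1}, {"wx": 0, "wy": 0, "wz": 0, "x": 0, "y": 0, "z": -3, "fingers": 1}]}}

```text
time: 12.18
tool_pos: [0.4744, 0.1383, 0.1124]
tcp_rot: [0.308, 1.549, -0.308]
wrist_force: [-0.6, -1.1, 4.6]
width: 0.365
```

{"op": "play_rows", "data": {"deltas": [{"wx": 0, "wy": 0, "wz": 0, "x": 0, "y": 0, "z": -0.5, "fingers": 1}, {"wx": 0, "wy": 0, "wz": 0, "x": 0, "y": 0, "z": -1, "fingers": 1}, {"wx": 0, "wy": 0, "wz": 0, "x": 0, "y": 0, "z": -1, "fingers": 1}]}}

```text
time: 12.55
tool_pos: [0.4744, 0.1383, 0.1113]
tcp_rot: [0.308, 1.549, -0.308]
wrist_force: [-0.9, -1.1, 4.9]
width: 0.367
```

{"op": "play_rows", "data": {"deltas": [{"wx": 0, "wy": 0, "wz": 0, "x": 0, "y": 0, "z": -0.5, "fingers": 1}, {"wx": 0, "wy": 0, "wz": 0, "x": 0, "y": 0, "z": -1, "fingers": 1}, {"wx": 0, "wy": 0, "wz": 0, "x": 0, "y": 0, "z": -1, "fingers": 1}]}}

```text
time: 12.92
tool_pos: [0.4744, 0.1383, 0.1105]
tcp_rot: [0.308, 1.549, -0.308]
wrist_force: [-2.0, -0.1, 6.9]
width: 0.37
```

{"op": "play_rows", "data": {"deltas": [{"wx": 0, "wy": 0, "wz": 0, "x": 0, "y": 0, "z": -0.5, "fingers": 1}, {"wx": 0, "wy": 0, "wz": 0, "x": 0, "y": 0, "z": -1, "fingers": 1}, {"wx": 0, "wy": 0, "wz": 0, "x": 0, "y": 0, "z": -1, "fingers": 1}]}}

```text
time: 13.3
tool_pos: [0.4745, 0.1383, 0.1105]
tcp_rot: [0.308, 1.549, -0.308]
wrist_force: [-3.6, -0.4, 12.9]
width: 0.368
```

The resistance turned rigid at TCP z 0.1105 with 13 N, so the flange is on the rim, as predicted (0.1103). I'll open in small steps while keeping a light downward press.

{"op": "play_rows", "data": {"deltas": [{"wx": 0, "wy": 0, "wz": 0, "x": 0, "y": 0, "z": 0, "fingers": 0.2}, {"wx": 0, "wy": 0, "wz": 0, "x": 0, "y": 0, "z": -0.3, "fingers": 0.2}]}}

```text
time: 13.55
tool_pos: [0.4746, 0.1386, 0.1098]
tcp_rot: [0.309, 1.548, -0.308]
wrist_force: [-3.1, -0.1, 11.1]
width: 0.4
```

{"op": "play_rows", "data": {"deltas": [{"wx": 0, "wy": 0, "wz": 0, "x": 0, "y": 0, "z": -0.5, "fingers": 0.14}, {"wx": 0, "wy": 0, "wz": 0, "x": 0, "y": 0, "z": -0.7, "fingers": 0.08}]}}

```text
time: 13.8
tool_pos: [0.4747, 0.1385, 0.1089]
tcp_rot: [0.309, 1.548, -0.308]
wrist_force: [-2.0, -1.2, 7.7]
width: 0.462
```

{"op": "play_rows", "data": {"deltas": [{"wx": 0, "wy": 0, "wz": 0, "x": 0, "y": 0, "z": -0.5, "fingers": 0.04}, {"wx": 0, "wy": 0, "wz": 0, "x": 0, "y": 0, "z": -0.6, "fingers": -0.02}]}}

```text
time: 14.05
tool_pos: [0.4747, 0.1383, 0.1078]
tcp_rot: [0.308, 1.548, -0.308]
wrist_force: [0.1, -0.9, 3.4]
width: 0.504
```

```bash
python3 - <<'E'
from h import *
s,c=wrist('w11');print(s['tool_pos'],s['wrist_force'],s['width'])
E
```

```text
[0.47466405 0.13834931 0.10779723] [ 0.0719074  -0.93118379  3.35498773] 0.503910068639261
```

View pics/w11.png

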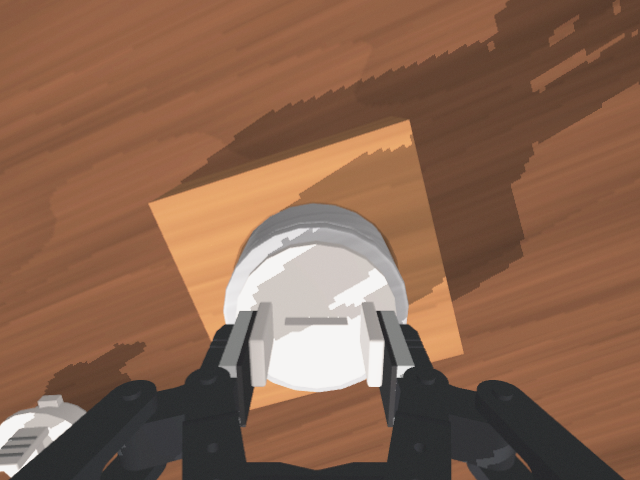

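The ears have followed the pads out, and the flange still lies on the rim. I'll open fully and rise.

{"op": "play_rows", "data": {"deltas": [{"wx": 0, "wy": 0, "wz": 0, "x": 0, "y": 0, "z": 0, "fingers": -0.3}, {"wx": 0, "wy": 0, "wz": 0, "x": 0, "y": 0, "z": 0.5, "fingers": -1}, {"wx": 0, "wy": 0, "wz": 0, "x": 0, "y": 0, "z": 0.5, "fingers": -1}, {"wx": 0, "wy": 0, "wz": 0, "x": 0, "y": 0, "z": 0.5, "fingers": -1}, {"wx": 0, "wy": 0, "wz": 0, "x": 0, "y": 0, "z": 20, "fingers": -1}, {"wx": 0, "wy": 0, "wz": 0, "x": 0, "y": 0, "z": 60, "fingers": -1}, {"wx": 0, "wy": 0, "wz": 0, "x": 0, "y": 0, "z": 100, "fingers": -1}, {"wx": 0, "wy": 0, "wz": 0, "x": 0, "y": 0, "z": 100, "fingers": -1}, {"wx": 0, "wy": 0, "wz": 0, "x": 0, "y": 0, "z": 100, "fingers": -1}, {"wx": 0, "wy": 0, "wz": 0, "x": 0, "y": 0, "z": 100, "fingers": -1}]}}

```text
time: 15.35
tool_pos: [0.4731, 0.138, 0.2059]
tcp_rot: [0.307, 1.552, -0.309]
wrist_force: [-0.3, -0.1, -0.2]
width: 1.005
```

```bash
python3 - <<'E'
from h import *
s,c=wrist('w12');print(s['time'],s['tool_pos'],s['wrist_force'],s['width'])
t=grab('scene','s12.png');cv2.imwrite('pics/s12c.png',cv2.resize(t['frame'][150:250,300:400][:,:,::-1],None,fx=6,fy=6,interpolation=2))
P=depthpts(c);z=P[...,2]
m=(z>.074)&(z<.1)
m[:,:180]=0;m[:,460:]=0;m[380:]=0
q=P[m];fl=q[(q[:,2]<.092)&(np.hypot(q[:,0]-.4735,q[:,1]-.138)<.029)]
print(np.percentile(fl[:,2],[10,50,90]))
e=P[(z>.104)&(z<.118)&(np.hypot(P[...,0]-.4735,P[...,1]-.138)<.04)]
M=Rot.from_rotvec(s['tcp_rot']).as_matrix();d=(e-[.4735,.138,0])@M[:,1];print(len(e),e[:,2].max(),[ (d[k].min(),d[k].max()) for k in (d>0,d<0)])
A=np.c_[fl[:,:2]-fl[:,:2].mean(0),np.ones(len(fl))];p=np.linalg.lstsq(A,fl[:,2],rcond=None)[0];print('slope',p)
E
```

```text
15.35 [0.47314703 0.13801932 0.205919  ] [-0.29766452 -0.10746186 -0.20424401] 1.0052693183971388
[0.08365491 0.08453621 0.08563184]
718 0.11514121680963643 [(np.float64(0.016886275784264326), np.float64(0.022735897513229925)), (np.float64(-0.02278007281224947), np.float64(-0.016938365539384655))]
slope [ 0.00255441 -0.00166331  0.08480275]
```

View pics/w12.png

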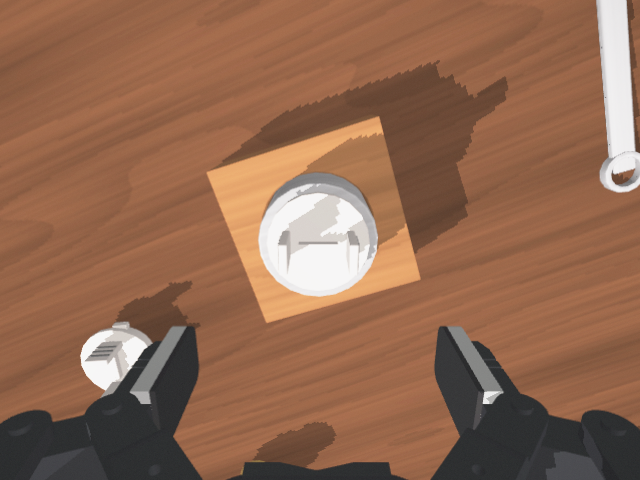

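View pics/s12c.png

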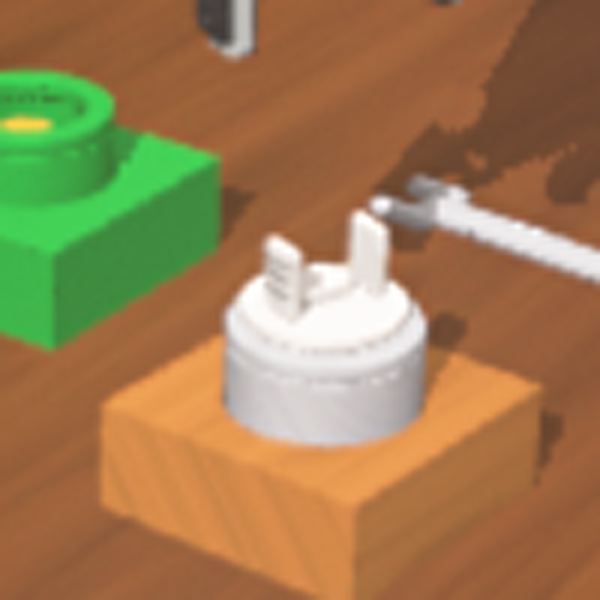

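The flange top is at z 0.0845, which is about home plus the 2 mm rise. The ears measure about 45 mm over their outer faces, so they are free, and the cap is level and clear of the robot. Handing in.

```bash
python3 -c "
from h import *
finish_job()"
```

```text
the job is handed in; nothing more can be done
```

The dust cap is in the coupling's mouth with its catches sprung out, and the job is handed in. `finish_job` gives no verdict, so the result rests on my own checks.

**What I did:** I took the cap farthest to the robot's right and pinched its ears with a 30 N grip. I lowered it on the coupling's axis, meeting the valve and then a rigid stop at about 13 N, the highest wrist force I read. I opened the fingers in small steps while still pressing lightly, then backed off.

**Last checks (wrist camera):**
- **Height:** the flange's upper face is at about 84.5 mm, so the nose end is about 16 mm above the block's top, within the 4 to 20 mm allowed.
- **Level:** the flange slopes less than 0.01 rad.
- **Ears:** they measure about 45 mm over their outer faces, which is fully free.
- **Robot:** it is clear of everything, with the wrist force near zero.
- **Bystanders:** I never touched them, but I did not measure their positions again at the end.

**Disagreements:** my position estimates for the mouth differed by 1 to 2 mm between views. I went with the closest views, and the nose went in with only about 1 N of side force. The first move call was refused because of its format and moved nothing. My first wrist view of the coupling was blocked by the cap, so I looked again from the other side.

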